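# Take a distributor cap out of the guarded test box

### The arm

A 7-joint arm with a two-finger parallel gripper is mounted at the origin on a cart in front of the work surface, level with it; the furniture and walls round the work are solid. World frame = base frame: x ahead of the robot, y to its left, z up, the work surface at z = 0. Lengths are in m, angles in rad, forces in N, time in s.
With the tool pointing down it reaches from about 0.35 to 0.9 m from the base axis. Payload 19.9 kg.
Tool frame: the origin (TCP) lies between the finger pads; the fingertips stand 19 mm ahead of it and the grasp point (between the pads) is the TCP; z points along the fingers, y is the line along which they close (so a half turn about z gives the same grasp; the last joint's range is limited). The gripper opens to 94 mm and grips with 3 to 60 N. Pads are 16 mm wide; open, the fingers measure 119 mm over their backs; the gripper's body (75 mm by 177 mm) begins 78 mm behind the grasp point.
Start: joints at [-1.141, 0.417, -0.01, 1.614, 0.005, 1.111, -0.053], TCP at [0.283, 0.557, 0.224] pointing down, gripper open.
Joint ranges: [-2.81, 2.81], [-0.39, 2.02], [-1.27, 1.25], [0.06, 2.57], [-1.19, 4.33], [0.19, 2], [-2.82, 2.82]. Speed limits (rad/s): [1.89, 1.89, 2.39, 2.39, 3.01, 3.01, 3.01].

### API

Orientations are given as a 3x3 rotation matrix whose columns are the frame's x, y, z axes.
In Python, from rig import robot gives the robot as it stands. Calls block until the motion is done:
- robot.move_ptp(position, orientation): joint-space move of the TCP to a pose.
- robot.move_linear(position, velocity=0.15, frame=None, threshold=None): straight line of the TCP; frame=None keeps the orientation; velocity is the mean speed in m/s. With threshold (N) it stops when the force on the tool has changed by that much, and returns True; else False.
- robot.goto_joints(angles): joint-space move.
- robot.gripper_to(opening): finger opening in m; the grip force is fixed at half the most; returns when the fingers have stopped.
- robot.pause(seconds).
- robot.ik(position, orientation): joint angles nearest the present ones, or None.
- robot.get_state(): the state.
- robot.grab_frame(name): name is "side" or "top"; returns the picture (400x640x3 uint8, red, green, blue); there is no depth.
- robot.camera_info(name): a dict with "fx", "fy", "cx", "cy" (pixels), "rvec" (rotation vector, rad) and "tvec" (3), from world to camera coordinates, as OpenCV has them. Camera axes: x right, y down, z forward; pixel columns grow to the right and rows downward; lengths in m; the calibration is good to about 2 mm. A picture is of the moment at which its call begins. camera_info takes no time and is no camera call.
A pose or a line that the arm cannot do raises robot.PlanningError and nothing moves.
- robot.sign_off(): hands the job in; it is judged then, once.
The state is a dict: "time": time; "qpos": joint angles; "joint_vel": joint speeds; "effort": joint torques, N m; "ee_pos": TCP position; "tool_rot": TCP orientation; "force": force on the tool from outside, world axes, zero at the start; "moment": the same for the moment, N m; "opening": finger opening in m; "grasp_force": force on a finger pad.
Only numpy, scipy, OpenCV 4.12 (cv2) and the standard library are available. Lean on these libraries where they do the work, as an engineer would, in place of code of your own. Each camera call takes 0.05 s, during which the arm holds its last target. There are 200 camera calls.

### The job

The distributor cap has finished its insulation test: turn the wing latch of the test box until its tongue is clear of the guard, without knocking the interlock switch close beside the wings. Raise the guard until its drop-leg falls behind the catch and let it down so that it stands open on the leg, then take the cap out and set it down, upright and not dropped, in the middle of the round cork pad. Leave the coil, the spray can and the jar where they stand.

Things in the scene. Friction and masses are not known exactly. Their poses are not given: they have to be found in the camera images.
- tester: grey steel high-voltage test box, fixed; origin on the bench under the chamber's centre; x points to the hinge at the back, y to its left. Chamber 168 (x) x 188 mm inside, walls 6 mm, 69 mm high. In front (x -91 to -142 mm) a ledge 42 mm high carries latch and interlock switch. A 57 mm high insulator stands in the chamber at x +62, y +68; the drop-leg's rail is on the right side.
- tester_floor (a point): centre of the chamber floor, 20 mm above the bench; axes as the box. Seen from here the whole box covers x -142 to +100 and y -127 to +112 mm.
- latch (a joint): steel wing latch on a vertical axis before the guard: 0 = its tongue (32 mm long, 12 wide) points back over the guard's front edge and holds it shut; grows counterclockwise seen from above, to a stop at 1.62 rad, where the wings lie along that edge. The guard is free from 1.4 on. Starts at 0 to 0.5; stiff (0.05 N m), stays where it is left.
- latch_wings (a point): point on the latch's axis where to pinch the wings, 110 mm above the bench, at box x -105, y -35 mm. The wings are an upright plate 8 mm thick, 69 mm long over the tips, along this point's x axis (x points as the tongue does); between the tips the plate ends 3 mm above and 19 mm below this point, the tips end 13 mm above it. The tongue's top is 26 mm below it.
- interlock: black guard interlock switch, upright block 36 x 30 x 80 mm on the ledge right of the latch; origin at the centre of its underside, axes as the box; top 122 mm above the bench. Its left face is 40 mm from the latch's axis, so the wing tips pass it with 5 to 6 mm to spare. It must not be knocked.
- guard (a joint): flat guard, steel frame 180 x 200 x 5 mm with clear window, 0.45 kg, hinged at the back of the box: 0 = shut, grows as its front edge rises, limit 1.50 rad. Its drop-leg drags along a rail and falls behind a catch when the guard passes 1.44; let down from there it stands on the leg at about 1.37. Let go below that it falls shut.
- guard_hinge (a point): middle of the guard's hinge axis, which runs along the box's y axis; 73 mm above the bench, at box x +90 mm
- guard_bar (a point): middle of the bar of the guard's U handle: round, 10 mm thick, 66 mm free between its arms, parallel to the hinge and 218 mm from it, in the guard's plane; 33 mm free between bar and guard edge; at box y +55. Shut, it is 73 mm above the bench, 30 mm above the ledge. Axes turn with the guard (x towards the hinge).
- stay (a joint): drop-leg of the guard, a steel rod 105 mm long that swings freely on the guard's right edge 60 mm from the hinge: 0 = folded with the guard shut; about 2.05 rad when it props the guard
- cap_center (a point): centre of the brown distributor cap (66 mm across, 45 mm high, 0.14 kg), half-way up (22.5 mm above its underside); z is the cap's own upright. It stands on the chamber floor under the guard. Grip it across the round skirt, which is the lower 31 mm; the towers above cannot be gripped.
- pad_top (a point): centre of the top of the round cork pad, 140 mm across and 4 mm thick, lying on the bench left of the box
- coil: black ignition coil standing upright near the pad, 64 mm across, 147 mm high; origin at the centre of its underside
- spray: spray can with green cap, standing, 67 mm across, 225 mm high; origin at the centre of its underside
- jar: glass jar with dark lid, standing, 70 mm across, 86 mm high; origin at the centre of its underside
- console_corner (a point): top of the front right corner of the red-sided ignition test console with black top, part of the room; from this corner it reaches 460 mm along world +x and 387 mm along world +y, 130 mm high (dials and posts higher). It stands near the pad's places: keep the gripper clear of it.
Things that resemble listed ones, but are neither listed nor needed, are in the scene too. Of the things that look like the part that bears pad_top, the larger one is meant.

How it is judged:
On the way, in this order (a step that is already met when the one before it is completed fails the run):
1. the wing latch is turned clear (1.4 rad or more) with the guard still shut (value of joint latch above 1.4 rad and value of joint guard below 0.1 rad), for 0.1 s.
2. the guard stands open on its drop-leg (1.28 to 1.48 rad, leg beyond 1.9 rad), let go, with the cap still in the box (value of joint guard between 1.28 and 1.48 rad and value of joint stay above 1.9 rad and contact force between the fingers and guard below 0.1 N and horizontal distance between cap_center and tester below 0.09 m), for 0.3 s.
At the end, for the whole second after the job is handed in: The cap stands upright (within 0.08 rad) and at rest on the cork pad, its centre within 36 mm of the pad's, so wholly on it; the guard stands open on its drop-leg (1.28 to 1.48 rad); the latch is still turned clear (over 1.35 rad) (value of joint latch above 1.35 rad and value of joint guard between 1.28 and 1.48 rad and horizontal distance between cap_center and pad_top below 0.036 m and angle between cap_center's own z axis and vertical below 0.08 rad and height (world z) of cap_center below 0.032 m and linear speed of cap below 0.02 m/s); the robot touches nothing.
It fails at once if the interlock switch is knocked (more than 6 N) (contact force between interlock and anything else above 6 N).
It fails at once if the cap is let go more than 20 mm above the pad (horizontal distance between cap_center and pad_top below 0.08 m and height (world z) of cap_center above 0.047 m and contact force between the fingers and cap below 0.02 N).
It fails at once if the coil is moved by more than 20 mm (distance of coil from where it was at the start of the episode above 0.02 m).
It fails at once if the spray can is moved by more than 20 mm (distance of spray from where it was at the start of the episode above 0.02 m).
It fails at once if the jar is moved by more than 20 mm (distance of jar from where it was at the start of the episode above 0.02 m).
It also fails if it takes over 72 s, if anything falls off the work surface, if the arm or the gripper's body presses on something with over 40 N, if the wrist force passes 120 N, or if a joint passes its speed limit or range.

## Working session

There is one attempt and no reset: what is moved stays moved. The work goes in short steps, each a Python script; the robot and the scene stay as the last script left them, time stands still between calls to the robot, and variables do not carry over. Pictures are saved under pics/ and viewed, at most 12 in all, crops included, and the job is handed in when it is done.

```bash
mkdir -p pics; ls; python3 - <<'E'
from rig import robot
import cv2
for n in("side","top"):
    f=robot.grab_frame(n); cv2.imwrite(f"pics/{n}0.png",f[:,:,::-1]); print(n,robot.camera_info(n))
s=robot.get_state();print(s["time"],s["ee_pos"],s["tool_rot"],s["opening"])
E
```

```text
pics
side {'fx': 373.074179310402, 'fy': 373.074179310402, 'cx': 314.38017021265165, 'cy': 197.18753214203, 'rvec': array([ 2.32787132,  0.04495107, -0.00430411]), 'tvec': array([-0.55488882,  0.08395859,  1.04244386])}
top {'fx': 383.1165433983329, 'fy': 383.1165433983329, 'cx': 317.2260616819503, 'cy': 199.50656606921444, 'rvec': array([ 2.17456684, -2.16580176,  0.0934396 ]), 'tvec': array([0.04671615, 0.56389565, 1.00450408])}
0.1 [0.28341588 0.55670413 0.22389973] [[-8.91171270e-01  4.53666862e-01 -3.81714959e-04]
 [ 4.53667008e-01  8.91170712e-01 -1.00384604e-03]
 [-1.15238494e-04 -1.06777024e-03 -9.99999423e-01]] 0.09384674430407763
```

View pics/top0.png

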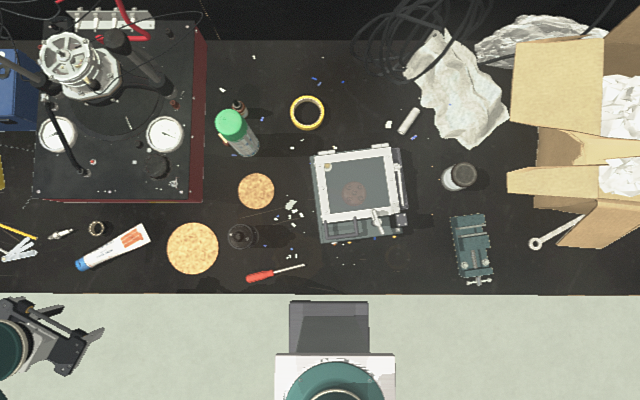

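View pics/side0.png

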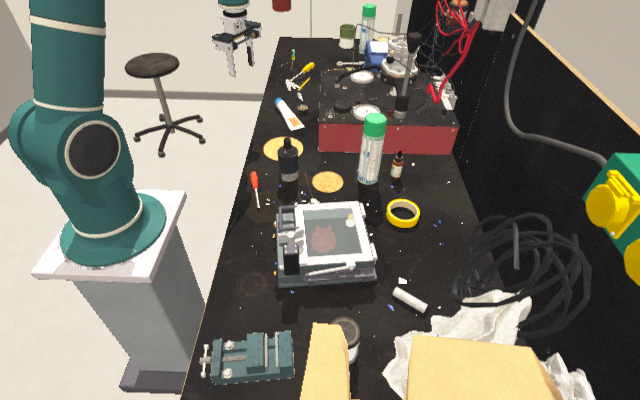

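Top view: two cork discs, the larger at (192,248) and the smaller at (256,190). The larger is the pad meant. The tester is at (358,190), with its hinge away from the robot. The coil is at (240,237), the spray at (235,130) and the jar at (460,177). I'll confirm in enlarged crops.

```bash
cat > h.py <<'E'
from rig import robot
import cv2, numpy as np
def cam(n):
    c=robot.camera_info(n); R=cv2.Rodrigues(c["rvec"])[0]
    return np.array([[c["fx"],0,c["cx"]],[0,c["fy"],c["cy"]],[0,0,1]]),R,np.array(c["tvec"])
def ray(n,uv,z):
    K,R,t=cam(n); o=-R.T@t; d=R.T@np.linalg.inv(K)@np.array([uv[0],uv[1],1.]); return o+d*(z-o[2])/d[2]
def proj(n,P):
    c=robot.camera_info(n); K=cam(n)[0]
    return cv2.projectPoints(np.float64(P).reshape(-1,1,3),c["rvec"],c["tvec"],K,None)[0][:,0]
E
python3 - <<'E'
from h import *
t=cv2.imread("pics/top0.png");s=cv2.imread("pics/side0.png")
cv2.imwrite("pics/tc.png",cv2.resize(t[138:248,300:420],None,fx=5,fy=5,interpolation=cv2.INTER_CUBIC))
cv2.imwrite("pics/sc.png",cv2.resize(s[130:290,235:385],None,fx=3.7,fy=3.7,interpolation=cv2.INTER_CUBIC))
# cork discs
hsv=cv2.cvtColor(t,cv2.COLOR_BGR2HSV)
m=cv2.inRange(hsv,(8,60,120),(28,255,255)); 
for c in cv2.findContours(cv2.morphologyEx(m,cv2.MORPH_CLOSE,np.ones((5,5))),0,2)[0]:
    if cv2.contourArea(c)>400:
        e=cv2.fitEllipse(c); p=ray("top",e[0],.004); print(e,p, ray("top",(e[0][0]+e[1][0]/2,e[0][1]),.004)-p)
E
```

```text
((192.14561462402344, 247.95872497558594), (50.671573638916016, 52.137264251708984), 41.175514221191406) [0.4319798 0.3893154 0.004    ] [ 0.00031777 -0.06914302  0.        ]
((255.6551055908203, 190.6876678466797), (35.1852912902832, 36.13959503173828), 74.39288330078125) [0.58961393 0.2191505  0.004     ] [ 0.00017224 -0.04858017  0.        ]
((306.65155029296875, 112.12024688720703), (33.8913688659668, 34.520652770996094), 4.663416385650635) [0.81236977 0.07995859 0.004     ] [ 9.79096747e-05 -4.76222114e-02  0.00000000e+00]
((576.472412109375, 126.28765869140625), (131.65771484375, 241.15774536132812), 177.59927368164062) [ 0.77340147 -0.67235595  0.004     ] [ 0.00042461 -0.18232616  0.        ]
```

View pics/tc.png

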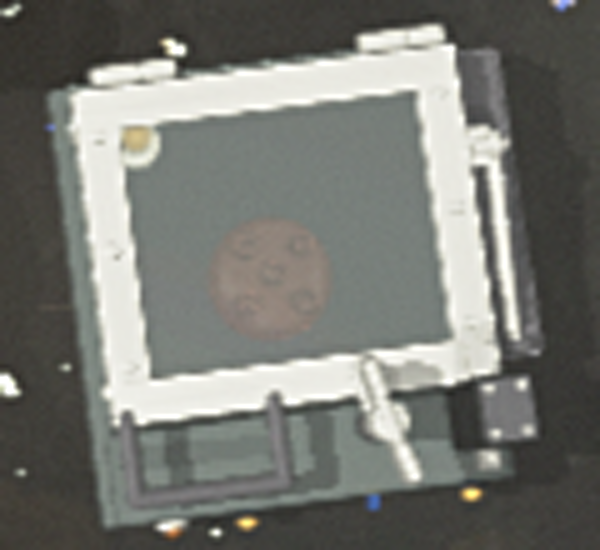

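View pics/sc.png

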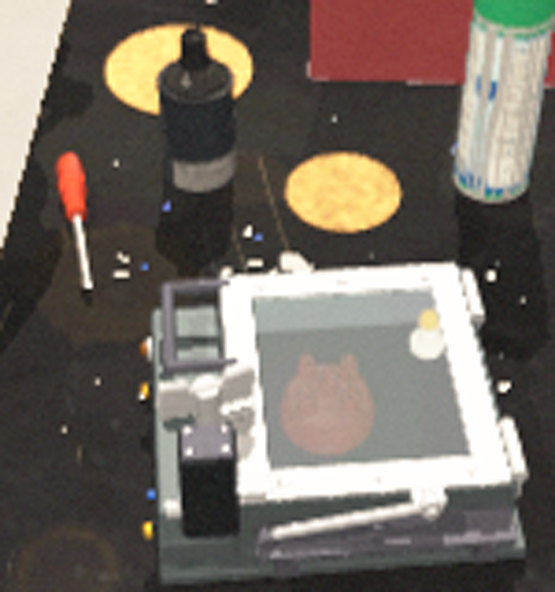

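Crops confirm:
- The larger disc at (192,248) is the pad.
- Guard corners in the top crop are (72,92), (457,45), (498,375) and (112,425).
- Wing tips are at (370,362) and (415,478), with the interlock at (508,410).
- The handle bar is at about (210,490), and the cap at (270,280).

```bash
python3 - <<'E'
from h import *
f=lambda U:(300+(U[0]+.5)/5-.5,138+(U[1]+.5)/5-.5)
W=np.array([ray("top",f(c),.0755)[:2] for c in [(72,92),(457,45),(498,375),(112,425)]])
B=np.array([[.09,.1],[.09,-.1],[-.09,-.1],[-.09,.1]])
wm=W.mean(0); H=B.T@(W-wm); yaw=np.arctan2(H[0,1]-H[1,0],H[0,0]+H[1,1])
R=np.array([[np.cos(yaw),-np.sin(yaw)],[np.sin(yaw),np.cos(yaw)]])
print("tester",wm,"yaw",yaw,"res",W-(wm+B@R.T))
tob=lambda p:R.T@(np.array(p)[:2]-wm)
a=ray("top",f((370,362)),.121);b=ray("top",f((415,478)),.121)
print("wings box",tob(a),tob(b),tob((a+b)/2),"angle", np.arctan2(*(tob(a)-tob(b))[::-1]), np.linalg.norm(a-b))
print("interlock",tob(ray("top",f((508,408)),.122)))
print("bar",tob(ray("top",f((210,492)),.075)))
cap=ray("top",f((270,279)),.05);print("cap",cap,tob(cap), np.linalg.norm(cap-ray("top",f((330,279)),.05)))
g=lambda U:(235+(U[0]+.5)/3.7-.5,130+(U[1]+.5)/3.7-.5)
print("side corners box",[tob(ray("side",g(c),.0755)) for c in [(462,263),(495,487),(243,498),(220,270)]])
for n,uv,z in(("coil",(240,237),.14),("spray",(231,122),.2)): print(n,ray("top",uv,z))
print("coil side base",ray("side",g((204,175)),.0),"consolecorner",ray("side",g((312,10)),.13),ray("top",(205,201),.13), ray("side",g((312,78)),0))
print("spray side base",ray("side",g((492,185)),.0))
E
```

```text
tester [ 0.599069   -0.05223783] yaw 0.12335201761347134 res [[-0.00381028 -0.00059656]
 [-0.00310124 -0.00163118]
 [ 0.00429545  0.00195015]
 [ 0.00261607  0.00027758]]
wings box [-0.07336041 -0.0280168 ] [-0.1317198  -0.04218113] [-0.10254011 -0.03509897] angle 0.23810451797902343 0.06005369846982106
interlock [-0.10353567 -0.09130521]
bar [-0.12702379  0.05459384]
cap [ 0.57799814 -0.04683406  0.05      ] [-0.02024588  0.00795525] 0.03155164086878291
side corners box [array([0.09012007, 0.10099106]), array([ 0.07481147, -0.10267136]), array([-0.08459608, -0.09820944]), array([-0.08872451,  0.10756144])]
coil [0.46296516 0.23118186 0.14      ]
spray [0.72446283 0.24533816 0.2       ]
coil side base [0.46738483 0.23910485 0.        ] consolecorner [0.55777991 0.30513674 0.13      ] [0.54937549 0.32022847 0.13      ] [0.55827417 0.38597818 0.        ]
spray side base [0.71886911 0.23741422 0.        ]
```

```bash
cat >> h.py <<'E'
T=np.array([.6007,-.052]); YAW=.1233
RB=np.array([[np.cos(YAW),-np.sin(YAW)],[np.sin(YAW),np.cos(YAW)]])
def bw(x,y,z): return np.array([*(T+RB@[x,y]),z])
def tob(p): return RB.T@(np.array(p)[:2]-T)
def down(a): # tool x along world angle a, pointing down
    c,s=np.cos(a),np.sin(a); return np.array([[c,s,0],[s,-c,0],[0,0,-1.]])
def st(m=""):
    s=robot.get_state(); print(m,round(s["time"],2),s["ee_pos"].round(4),"F",s["force"].round(1),"op",round(s["opening"],4),"g",round(s["grasp_force"],1),"q7",round(s["qpos"][6],3)); return s
E
python3 - <<'E'
from h import *
L=bw(-.105,-.035,.110); print(L)
for a0 in (.238,1.54):
  for k in (0,np.pi):
    q=robot.ik(L,down(YAW+a0+k)); print(a0,k,None if q is None else np.round(q,3))
for g in (0,.7,1.48):
  for k in (np.pi/2,-np.pi/2):
    q=robot.ik(bw(.09-.218*np.cos(g),.055,.073+.218*np.sin(g)),down(YAW+k)); print("bar",g,None if q is None else np.round(q,3))
E
```

```text
[ 0.50080171 -0.09964801  0.11      ]
0.238 0 [-0.475  0.463  0.758  2.015 -0.431  0.827 -0.681]
0.238 3.141592653589793 [-0.215  0.39   0.424  2.007 -0.222  0.789  2.27 ]
1.54 0 [-0.381  0.428  0.633  2.012 -0.347  0.807  0.545]
1.54 3.141592653589793 [-0.691  0.62   1.085  2.02  -0.696  0.93  -2.283]
bar 0 [-0.448  0.398  0.484  2.132 -0.293  0.675  0.358]
bar 0 [-0.89   0.633  1.084  2.143 -0.78   0.838 -2.333]
bar 0.7 [-0.524  0.266  0.563  1.906 -0.166  1.016  0.234]
bar 0.7 [-0.913  0.409  1.089  1.915 -0.415  1.067 -2.669]
bar 1.48 [-0.452  0.488  0.57   1.444 -0.267  1.287  0.263]
bar 1.48 [-0.73   0.657  1.082  1.453 -0.582  1.378 -2.643]
```

```bash
python3 - <<'E'
from h import *
s=st(); p=s["ee_pos"]
robot.move_linear([p[0],p[1],.32],velocity=.2)
L=bw(-.105,-.035,.110); A=YAW+.238
robot.move_ptp([L[0],L[1],.22],down(A)); robot.gripper_to(.034); st("above")
r=robot.move_linear(L,velocity=.08,threshold=8); st(f"down {r}")
if not r:
    robot.gripper_to(.0); s=st("grip")
    cv2.imwrite("pics/g.png",np.hstack([cv2.resize(robot.grab_frame(n)[b:b+110,a:a+100,::-1],None,fx=4,fy=4) for n,a,b in (("top",320,150),("side",240,190))]))
E
```

```text
0.1 [0.2834 0.5567 0.2239] F [-0.6 -0.4  1. ] op 0.0938 g 0.0 q7 -0.053
above 4.22 [ 0.5008 -0.0997  0.22  ] F [ 0.3 -1.  -0.7] op 0.0341 g 0.0 q7 -0.841
down False 5.75 [ 0.5011 -0.0996  0.1104] F [-0.9 -0.9  0.2] op 0.034 g 0.0 q7 -0.706
grip 6.31 [ 0.5021 -0.1012  0.1113] F [-0.1 -6.4 16.5] op 0.008 g 49.2 q7 -0.706
```

View pics/g.png

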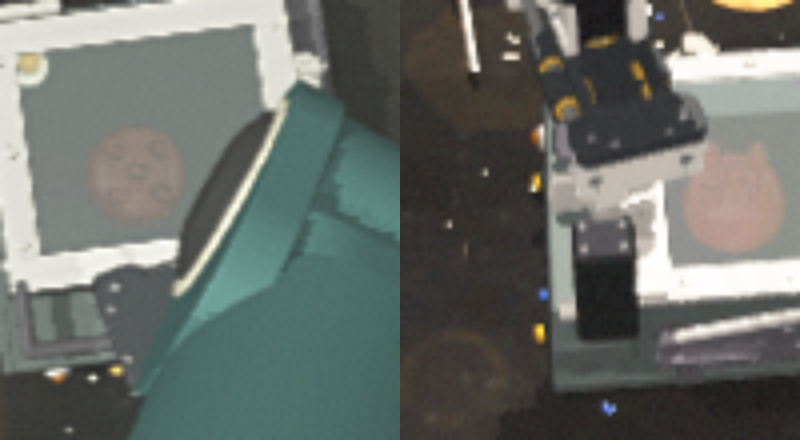

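Plate is gripped (8 mm opening). Next I'll turn it counterclockwise.

```bash
python3 - <<'E'
from h import *
q=np.array(robot.get_state()["qpos"])
for d in (.45,.9,1.31):
    t=q.copy(); t[6]+=d; robot.goto_joints(t); s=st(f"turn {d}"); print("M",s["moment"].round(2),"box ang",np.arctan2(s["tool_rot"][1,0],s["tool_rot"][0,0])-YAW)
robot.pause(.15)
robot.gripper_to(.034); s=st("open"); p=s["ee_pos"]
robot.move_linear([p[0],p[1],.20],velocity=.15); st("up")
P=bw(-.128,.055,.2); robot.move_ptp(P,down(YAW+np.pi/2)); st("over bar")
cv2.imwrite("pics/l.png",np.hstack([cv2.resize(robot.grab_frame(n)[b:b+110,a:a+100,::-1],None,fx=4,fy=4) for n,a,b in (("top",320,150),("side",240,190))]))
E
```

```text
turn 0.45 6.93 [ 0.5019 -0.1011  0.1114] F [-3.2  1.1  6.5] op 0.0075 g 61.6 q7 -0.26
M [0.25 1.03 0.06] box ang 0.6830494319403269
turn 0.9 7.46 [ 0.5015 -0.1009  0.1114] F [-7.6  2.8 11.2] op 0.0075 g 61.9 q7 0.19
M [ 0.69  1.86 -0.  ] box ang 1.1328895808637298
turn 1.31 7.95 [ 0.5011 -0.1008  0.1114] F [-10.4   2.4  14.7] op 0.0077 g 62.1 q7 0.6
M [0.81 2.6  0.  ] box ang 1.542934397814805
open 8.71 [ 0.502  -0.1012  0.1112] F [ 0.1 -0.1  0.2] op 0.034 g 0.0 q7 0.604
up 9.45 [ 0.5017 -0.1009  0.1994] F [ 0.4  0.5 -0.7] op 0.0342 g 0.0 q7 0.496
over bar 9.92 [ 0.4664 -0.0124  0.1994] F [ 0.7 -0.5  0.2] op 0.0339 g 0.0 q7 0.274
```

View pics/l.png

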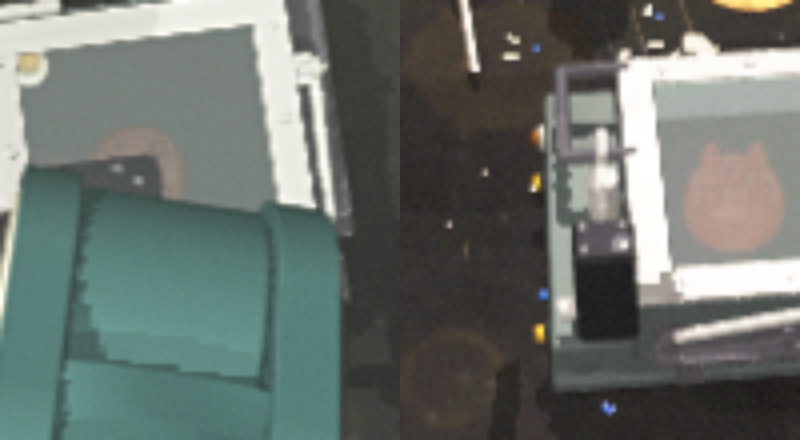

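Wings now lie along the guard's edge (side crop: seen end-on at (600,180)), and the interlock is untouched. Next I'll grip the bar and raise the guard.

```bash
sed -i 's/T=np.array(.*/T=np.array([.6014,-.0528]); YAW=.1233/' h.py; python3 - <<'E'
from h import *
g=lambda a:bw(.09-.218*np.cos(a),.055,.073+.218*np.sin(a))
D=down(YAW+np.pi/2)
r=robot.move_linear(g(0),velocity=.1,frame=D,threshold=8); st(f"down {r}")
if r: raise SystemExit
robot.gripper_to(0); st("grip"); 
for a in np.linspace(0,1.475,10)[1:]:
    robot.move_linear(g(a),velocity=.12,frame=D); s=st(f"a={a:.2f}"); b=tob(s["ee_pos"]); print("  ang",round(np.arctan2(s["ee_pos"][2]-.073,.09-b[0]),3))
    if s["opening"]<.006 or np.linalg.norm(s["force"])>60: print("STOP");break
robot.pause(.3); st()
cv2.imwrite("pics/r.png",cv2.resize(robot.grab_frame("side")[100:300,200:420,::-1],None,fx=3,fy=3))
E
```

```text
down False 11.43 [ 0.4679 -0.0139  0.0735] F [0.6 0.1 0.2] op 0.034 g 0.0 q7 0.483
grip 11.95 [ 0.4665 -0.014   0.0729] F [-8.2 -0.6  9.7] op 0.009 g 30.0 q7 0.483
a=0.16 12.4 [ 0.4693 -0.0137  0.1086] F [-7.6 -0.9 -1. ] op 0.0089 g 30.0 q7 0.427
  ang 0.163
a=0.33 12.85 [ 0.4775 -0.0126  0.1432] F [-10.3  -1.    0.8] op 0.0089 g 30.0 q7 0.377
  ang 0.326
a=0.49 13.3 [ 0.491  -0.0109  0.1758] F [-16.6   0.6   5.6] op 0.0089 g 30.0 q7 0.342
  ang 0.486
a=0.66 13.75 [ 0.5093 -0.0085  0.2058] F [-27.9   0.9  16.1] op 0.0091 g 30.0 q7 0.322
  ang 0.646
a=0.82 14.2 [ 0.5334 -0.0056  0.2331] F [-35.1   1.9  33.7] op 0.0093 g 30.0 q7 0.317
  ang 0.813
a=0.98 14.65 [ 0.5631 -0.0019  0.2562] F [-24.9   3.1  32.8] op 0.009 g 30.0 q7 0.32
  ang 0.984
a=1.15 15.1 [0.5953 0.0021 0.2733] F [-9.5  2.9 17.9] op 0.0086 g 30.0 q7 0.327
  ang 1.151
a=1.31 15.55 [0.6286 0.0063 0.2847] F [-5.   3.  11.4] op 0.0091 g 30.0 q7 0.334
  ang 1.313
a=1.48 16.0 [0.6635 0.0108 0.2907] F [-2.2  4.4 10. ] op 0.0089 g 30.0 q7 0.338
  ang 1.477
 16.3 [0.6631 0.0108 0.2907] F [-2.5  2.8  8.6] op 0.0088 g 30.0 q7 0.338
```

View pics/r.png

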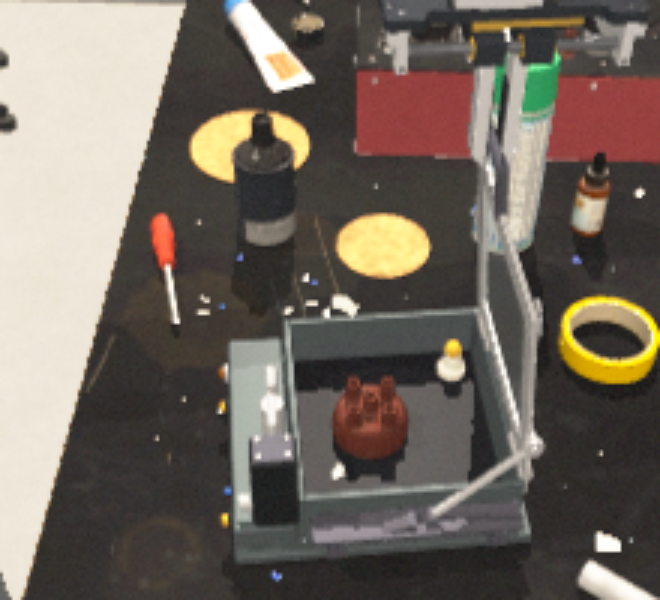

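Guard is near vertical (about 1.48), and the leg reaches down to the catch at (415,518). I'll let it down gently and watch for the leg taking the load.

```bash
python3 - <<'E'
from h import *
g=lambda a:bw(.09-.218*np.cos(a),.055,.073+.218*np.sin(a))
D=down(YAW+np.pi/2)
for a in (1.44,1.41,1.39,1.37,1.355):
    r=robot.move_linear(g(a),velocity=.05,frame=D,threshold=12); s=st(f"a={a} {r}"); b=tob(s["ee_pos"]); print("  ang",round(np.arctan2(s["ee_pos"][2]-.073,.09-b[0]),3))
    if r: break
f=robot.grab_frame("side"); cv2.imwrite("pics/r2.png",cv2.resize(f[190:300,290:400,::-1],None,fx=5,fy=5))
E
```

```text
a=1.44 False 16.65 [0.6554 0.0097 0.2899] F [-2.3  3.7  7.2] op 0.009 g 30.0 q7 0.337
  ang 1.439
a=1.41 False 16.93 [0.6491 0.0089 0.289 ] F [-2.2  3.5  7.8] op 0.0089 g 30.0 q7 0.337
  ang 1.41
a=1.39 False 17.18 [0.6449 0.0084 0.2882] F [-1.4  2.7  6.5] op 0.0091 g 30.0 q7 0.337
  ang 1.39
a=1.37 False 17.43 [0.6406 0.0079 0.2873] F [-1.5  3.8  7.3] op 0.0088 g 30.0 q7 0.336
  ang 1.37
a=1.355 False 17.68 [0.6376 0.0075 0.2866] F [-0.5  1.9  6.2] op 0.0088 g 30.0 q7 0.336
  ang 1.356
```

View pics/r2.png

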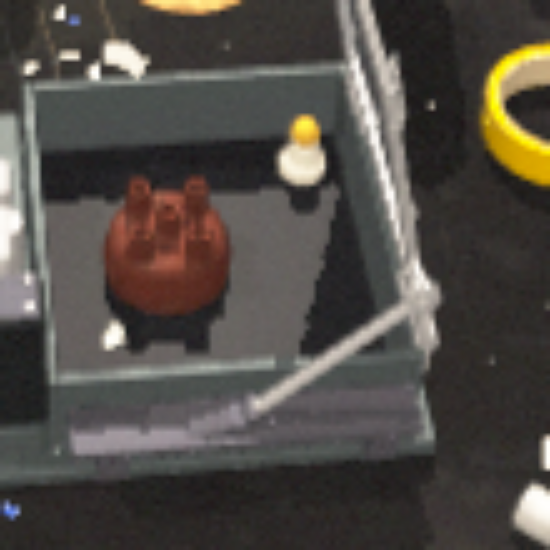

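```bash
python3 - <<'E'
from h import *
g=lambda a:bw(.09-.218*np.cos(a),.055,.073+.218*np.sin(a))
D=down(YAW+np.pi/2)
for a in (1.345,1.335,1.325,1.315):
    r=robot.move_linear(g(a),velocity=.03,frame=D,threshold=12); robot.pause(.1); s=st(f"a={a} {r}"); b=tob(s["ee_pos"]); print("  ang",round(np.arctan2(s["ee_pos"][2]-.073,.09-b[0]),3))
    if r or s["force"][0]>5: break
E
```

```text
a=1.345 False 18.08 [0.636  0.0073 0.2863] F [3.8 3.5 5.6] op 0.0091 g 30.0 q7 0.335
  ang 1.348
a=1.335 False 18.43 [0.6344 0.0071 0.2859] F [6.7 3.5 5.4] op 0.0091 g 30.0 q7 0.335
  ang 1.341
```

The leg now carries the load (force on the tool rose to +6.7 N while the bar lagged). Releasing, then I'll take a look.

```bash
python3 - <<'E'
from h import *
robot.gripper_to(.034); robot.pause(.4); s=st("rel"); p=s["ee_pos"]
robot.move_linear([p[0],p[1],.36],velocity=.15)
robot.move_ptp([.42,.22,.34],down(YAW)); robot.gripper_to(.094); st()
t=robot.grab_frame("top")[:,:,::-1]; s=robot.grab_frame("side")[:,:,::-1]
cv2.imwrite("pics/top1.png",t);cv2.imwrite("pics/side1.png",s)
cv2.imwrite("pics/o.png",np.hstack([cv2.resize(np.ascontiguousarray(im[b:b+140,a:a+130]),None,fx=3,fy=3,interpolation=cv2.INTER_CUBIC) for im,a,b in ((t,290,115),(s,270,160))]))
m=cv2.inRange(cv2.cvtColor(t,cv2.COLOR_BGR2HSV),(0,70,30),(14,255,200))[130:240,310:410]
c=max(cv2.findContours(cv2.morphologyEx(m,cv2.MORPH_OPEN,np.ones((3,3))),0,2)[0],key=cv2.contourArea)
(u,v),r=cv2.minEnclosingCircle(c); print(u+310,v+130,r,cv2.contourArea(c),cv2.fitEllipse(c)); P=ray("top",(u+310,v+130),.045); print(P,tob(P), r*.96/383)
ms=cv2.inRange(cv2.cvtColor(s,cv2.COLOR_BGR2HSV),(0,70,30),(14,255,200))[200:290,290:370]
c=max(cv2.findContours(ms,0,2)[0],key=cv2.contourArea); print("side bbox",cv2.boundingRect(c),"(+290,+200)")
print(ray("side",(cv2.boundingRect(c)[0]+cv2.boundingRect(c)[2]/2+290-.5,cv2.boundingRect(c)[1]+200+cv2.boundingRect(c)[3]-1),.02))
E
```

```text
rel 19.43 [0.6334 0.0066 0.285 ] F [ 0.1 -0.6  0. ] op 0.0341 g 0.0 q7 0.335
 23.11 [0.42 0.22 0.34] F [-0.9 -0.2 -0.2] op 0.0939 g 0.0 q7 -1.933
353.25193786621094 193.06589126586914 12.598471641540527 449.5 ((43.38142013549805, 63.31895065307617), (23.909347534179688, 24.442955017089844), 60.06394958496094)
[ 0.57943365 -0.04635768  0.045     ] [-0.02100726  0.00909501] 0.031578414558430565
side bbox (21, 25, 25, 28) (+290,+200)
[ 0.57991871 -0.07834217  0.02      ]
```

View pics/o.png

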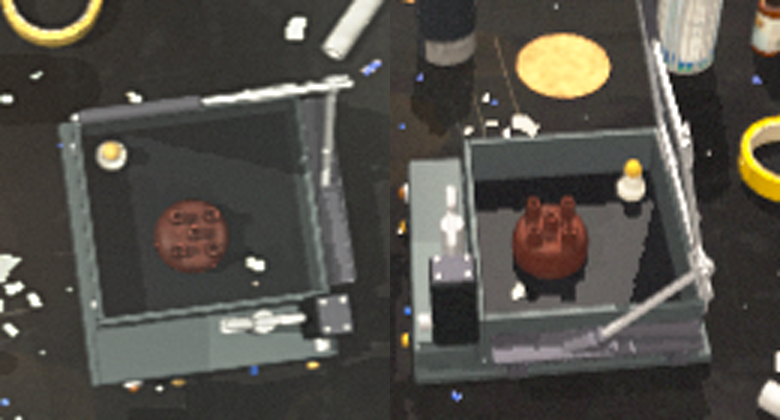

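Guard stands open on its leg, the latch is along the edge, and the cap is at (0.579,-0.046). A loose white chip at top-crop (255,265) is clear of the finger line. Next I'll take the cap.

```bash
python3 - <<'E'
from h import *
C=np.array([.5795,-.0462]); D=down(YAW); pad=np.array([.432,.3893])
robot.move_linear([*C,.26],velocity=.25,frame=D); st("over cap")
r=robot.move_linear([*C,.10],velocity=.15,threshold=12)
r=r or robot.move_linear([*C,.042],velocity=.06,threshold=8); st(f"down {r}")
if r: raise SystemExit
robot.gripper_to(0); s=st("grip")
if s["opening"]<.06: raise SystemExit
z0=s["ee_pos"][2]
robot.move_linear([*C,.26],velocity=.12); s=st("up")
robot.move_linear([*pad,.26],velocity=.2); st("over pad")
robot.move_linear([*pad,.06],velocity=.12)
r=robot.move_linear([*pad,z0-.020-.001+.004+.0015-.004],velocity=.03,threshold=6); st(f"placed {r} z0={z0}")
cv2.imwrite("pics/p.png",np.hstack([cv2.resize(robot.grab_frame(n)[b:b+110,a:a+100,::-1],None,fx=4,fy=4) for n,a,b in (("top",150,190),("side",240,100))]))
E
```

```text
over cap 24.64 [ 0.5794 -0.0453  0.2602] F [-0.8  0.1 -0.1] op 0.0936 g 0.0 q7 -1.047
down False 26.98 [ 0.5797 -0.0463  0.0424] F [-0.4 -0.8  1.1] op 0.0942 g 0.0 q7 -0.856
grip 27.57 [ 0.5796 -0.0463  0.0421] F [-0.9 -0.6  1.7] op 0.0635 g 30.0 q7 -0.856
up 29.53 [ 0.5793 -0.0462  0.2595] F [-0.9  0.7 -1.3] op 0.0636 g 29.9 q7 -1.046
over pad 31.98 [0.4323 0.3887 0.2601] F [ 0.3 -0.9 -1.4] op 0.0636 g 29.9 q7 -1.868
placed True z0=0.042092821171090956 34.83 [0.432  0.3892 0.026 ] F [-1.1 -0.1  6.9] op 0.0635 g 30.2 q7 -1.662
```

View pics/p.png

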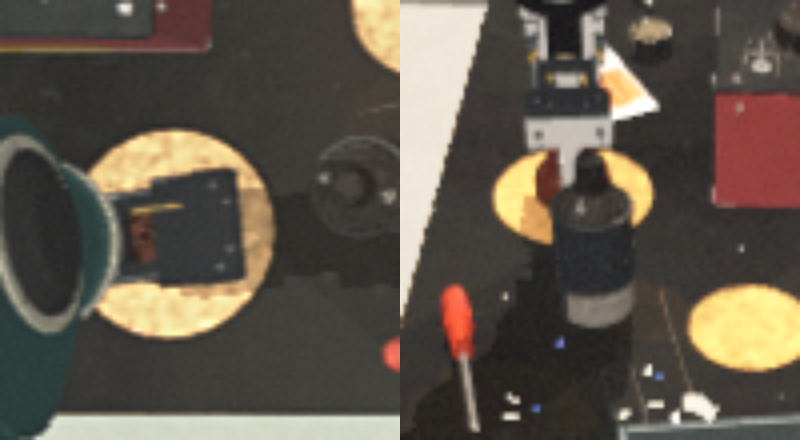

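Contact was felt at the expected height (TCP 0.026), and the cap stands mid-pad. I'll release it, withdraw and check.

```bash
python3 - <<'E'
from h import *
robot.gripper_to(.09); s=st("rel"); p=s["ee_pos"]
robot.move_linear([p[0],p[1],.28],velocity=.12)
robot.move_ptp([.30,.50,.30],down(YAW)); robot.pause(.3); st()
t=robot.grab_frame("top")[:,:,::-1]; s=robot.grab_frame("side")[:,:,::-1]
cv2.imwrite("pics/f.png",np.hstack([t[100:300,150:430],s[100:300,220:440]]))
E
```

```text
rel 35.54 [0.4315 0.3889 0.0256] F [-0.3 -0.3  0.1] op 0.09 g 0.0 q7 -1.663
 38.83 [0.3007 0.4995 0.3   ] F [ 0.1 -0.  -0.1] op 0.0898 g 0.0 q7 -2.192
```

View pics/f.png

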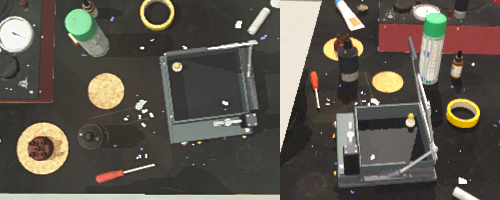

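The cap stands upright in the middle of the large pad at (41,148), the guard is open on its leg, and the coil and spray have not moved.

```bash
python3 -c "
from rig import robot
print(robot.sign_off())"
```

```text
the job is handed in; nothing more can be done
None
```

The job is handed in: the latch is turned clear, the guard stands open on its drop-leg, and the cap is upright in the middle of the larger cork pad, with the robot withdrawn at about 39 s of the 72 s; the sign-off call gave no verdict.

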